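# Unbolt the jar-lid dispenser and take the top lid

### The job

Get one lid out of the spring-loaded jar-lid dispenser: draw the keeper bolt clear of the hold-down bar, then swing the bar wide open, away from over the stack. Lift off only the top lid, so that the spring brings the next one up, and gently lay it flat, top side up, on the table clear of the dispenser; do not disturb the jars, canister, tea box and mug.

Things in the scene. Friction and masses are not known exactly. Their poses are not given: they have to be found in the camera images.
- dispenser: Fixed dispenser: wooden foot 104x232x14 mm (x -52..52, y -148..84), round wire cage (inner dia 63, outer 75) on the origin with four lids on a spring, a pivot post at +y, a wooden pillar (x 2..27, y -136..-80, 81 high) with the bolt at -y; guide staple at y -131, top 96. Origin: cage axis at table height; at yaw 0 +x points away from the robot, +y to its left.
- cage_rim (a point): Point on the cage axis at the rim, 80 mm above the table.
- bolt (a joint): Keeper bolt (first catch), flat steel, 12 mm wide, top 90 mm above the table, sliding along dispenser -y on the pillar. 0 = home: its nose stands just beyond (+x of) the bar's end and blocks it; 0.035 m = fully drawn (stop). The bar is free from about 0.018. Stays where left; needs 1 to 2 N. Starts at 0 to 0.005.
- bolt_peg (a point): Top of the upright steel peg on the bolt: peg diameter 10 mm with a 14 mm wide, 5 mm thick head, standing from 89 to 119 mm above the table; at dispenser x = +14.5, y = -85 mm with the bolt home. Push it (or pinch it) towards dispenser -y.
- bar (a joint): Hold-down bar (second latch): steel, 12 mm wide, 83 to 91 mm above the table, 122 mm from pivot to end, lying along dispenser -y across the stack when shut (0). Turns about a vertical axis, free end going to dispenser +x (counter-clockwise from above), to 1.9 rad (stop). Stays where left; about 0.5 N at its peg. With the bolt home it moves only 0.02 rad.
- bar_peg (a point): Top of the upright steel peg on the bar, 95 mm from the pivot: diameter 10 mm with a 14 mm wide, 5 mm thick head, from 90 to 120 mm above the table; at dispenser x = 0, y = -35 mm with the bar shut. Push or pinch it.
- bar_pivot (a point): Point on the bar's pivot axis, dispenser x = 0, y = +60 mm, 93 mm above the table; a cap there reaches 97 mm.
- lid_1: Top lid: plain round metal jar lid, diameter 58 mm (59 over ribs), 12 mm thick, flat both sides, about 40 g. Origin: centre of its underside, z up. Under the shut bar its underside is 71 mm up; with the bar away the soft spring (33 N/m, do not press on it) lifts it to 76 to 79: some 9 mm then stand above the 80 mm rim, free all round, where only this lid is gripped.
- lid_2: The second lid, the same, directly under lid_1. When lid_1 is lifted away it rises by about 12 mm, into its place (underside about 78 mm above the table). Lids 3 and 4 lie under it.
- pasta_jar: Glass jar with green lid, 89 mm wide, 137 mm high; origin under its centre. Leave alone.
- coffee_jar: Glass jar with red lid, 81 mm wide, 145 mm high; origin under its centre. Leave alone.
- canister: White canister with wooden lid, 102 mm wide, 140 mm high; origin under its centre. Leave alone.
- tea_box: Cardboard tea box 69 x 145 x 67 mm; origin under its centre, long side along its own y. Leave alone.
- mug: Ceramic mug with wavy blue lines, 87 x 126 x 104 mm with its handle; origin under its centre. Leave alone.

How it is judged:
On the way, in this order (a step that is already met when the one before it is completed fails the run):
1. the keeper bolt is drawn clear of the bar (16 mm or more) (value of joint bolt above 0.016 m), for 0.1 s.
2. the hold-down bar is swung open by 1.2 rad or more (value of joint bar above 1.2 rad), for 0.2 s.
3. the top lid is lifted off, its underside more than 20 mm above the rim (z of lid_1 in the frame of cage_rim above 0.02 m), for 0.1 s.
At the end, for the whole second after the job is handed in: lid_1 lies at rest on the table (underside within 4 mm of it), top side up, tilted less than 0.1 rad, not touching the dispenser; lid_2 has risen in the cage (centre within 8 mm of the cage axis, underside 72 to 86 mm above the table); the bar is still open by more than 1.2 rad (height (world z) of lid_1 between -0.004 and 0.004 m and angle between lid_1's own z axis and vertical below 0.1 rad and linear speed of lid_1 below 0.02 m/s and contact force between lid_1 and dispenser below 0.05 N and horizontal distance between lid_2 and dispenser below 0.008 m and height (world z) of lid_2 between 0.072 and 0.086 m and value of joint bar above 1.2 rad).
It fails at once if a jar, the canister, the tea box or the mug was moved by more than 30 mm (distance of any of pasta_jar, coffee_jar, canister, tea_box, mug from where it was at the start of the episode above 0.03 m).
It fails at once if the second lid left the cage (horizontal distance between lid_2 and dispenser above 0.03 m or height (world z) of lid_2 above 0.12 m).
It fails at once if the lid was dropped or flung (faster than 0.6 m/s out of the fingers) (linear speed of lid_1 above 0.6 m/s and contact force between the fingers and lid_1 below 0.05 N).
It also fails if it takes over 64 s, if anything falls off the work surface, if the arm or the gripper's body presses on something with over 40 N, if the wrist force passes 120 N, or if a joint passes its speed limit or range.

### The arm

A 6-joint arm with a two-finger parallel gripper is mounted at the origin on a cart in front of the work surface, level with it; the furniture and walls round the work are solid. World frame = base frame: x ahead of the robot, y to its left, z up, the work surface at z = 0. Lengths are in m, angles in rad, forces in N, time in s.
With the tool pointing down it reaches from about 0.275 to 0.725 m from the base axis. Payload 5.6 kg.
Tool frame: the origin (TCP) lies on the centre line of the jaws, within the pads' length; the fingertips stand 8 mm ahead of it and the grasp point (between the pads) lies 11 mm behind it (robot.tip_reach is the distance from the TCP to the fingertips, in m); z points along the fingers, y is the line along which they close (so a half turn about z gives the same grasp; the last joint's range is limited). The gripper opens to 85 mm and grips with 20 to 120 N. Pads are 22 mm wide; open, the fingers measure 114 mm over their backs; the gripper's body (76 mm by 85 mm) begins 54 mm behind the grasp point. The pads swing forward as they close: fully open they stand 13 mm farther back than shut.
Start: joints at [1.622, 0.255, 0.108, 0, -1.424, -0.285], TCP at [0.127, 0.535, 0.239] pointing down, gripper open.
Joint ranges: [-2.95, 2.95], [-1.21, 1.97], [-1.09, 1.5], [-2.87, 1.71], [-2.94, -0.07], [-3.05, 3.05]. Speed limits (rad/s): [2.57, 2.57, 3.14, 3.14, 3.14, 3.14].

### API

Orientations are given as [roll, pitch, yaw] about the fixed x, y, z axes, in that order (R = Rz(yaw) Ry(pitch) Rx(roll)).
In Python, from cell import robot gives the robot as it stands.
- The arm moves only by the shell command python3 nudge.py 'ROWS' [OPENING] [FORCE]. ROWS is a JSON object whose key "plan" holds a list of rows, 1 to 5 of them, each of 6 numbers: dx, dy, dz in units of 50 mm, then a rotation vector rx, ry, rz in rad; each row is the pose to reach, as a shift and turn from the pose commanded when the command began, along the tool's axes at that moment; what a row does not reach only later rows make up. A row lasts 1/8 s, in which the tool goes at most 0.0625 m and 0.188 rad, less where a joint would pass 70% of its speed; a pose out of reach is approached as far as the arm can. OPENING is the finger opening in m, set as the command begins (- or left out keeps the last). The fingers move at their own pace and stop on an object; FORCE is the grip in N (left out, the last holds). Time passes only in rows, so rows that do not move let the fingers close. It prints the time, the measured TCP pose, the force, the opening and the grip force at its end. Input that does not fit is refused with a message, and nothing moves.
- robot.state(): the state, without advancing time (a new reading comes with each control period).
- robot.get_image(name): name is "side" or "top" or "wrist"; returns the picture (480x640x3 uint8, red, green, blue); there is no depth.
- robot.camera_params(name): a dict with "intrinsics" (3x3 intrinsics, pixels), "k1" (the pictures are not rectified: a ray, as slopes to the right and down, at radius r is drawn at 1 + k1 r^2 times it, then the intrinsics apply), "R" (3x3) and "t" (3): a world point X has camera coordinates R X + t. Camera axes: x right, y down, z forward; pixel columns grow to the right and rows downward; lengths in m; the calibration is good to about 2 mm. A picture is of the moment at which its call begins: read the wrist's pose just before it. camera_params takes no time and is no camera call; for the wrist camera it gives the pose at the moment of the call.
- robot.close_job(): hands the job in; it is judged then, once.
The state is a dict: "t": time; "joints": joint angles; "dq": joint speeds; "effort": joint torques, N m; "tool_pos": TCP position; "ee_rot": TCP orientation; "force": force on the tool from outside, world axes, zero at the start; "wrist_torque": the same for the moment, N m; "grip_width": finger opening in m; "grip_force": force on a finger pad.
Only numpy, scipy, OpenCV 4.12 (cv2) and the standard library are available. Lean on these libraries where they do the work, as an engineer would, in place of code of your own. Each camera call takes 0.05 s, during which the arm holds its last target. There are 200 camera calls.

## Working session

There is one attempt and no reset: what is moved stays moved. The work goes in short steps, Python scripts to look and compute and a shell command to move; the robot and the scene stay as the last step left them, time stands still between calls to the robot, and variables do not carry over. Pictures are saved under pics/ and viewed, at most 10 in all, crops included, and the job is handed in when it is done.

```bash
ls; mkdir -p pics; python3 - <<'E'
from cell import robot
import cv2,numpy as np
for n in("top","side"):
    im=robot.get_image(n);cv2.imwrite(f"pics/{n}0.png",im[:,:,::-1])
    p=robot.camera_params(n);print(n,p)
s=robot.state();print(s)
E
```

```text
cell.py
nudge.py
pics
top {'intrinsics': array([[609.27789651,   0.        , 333.98603899],
       [  0.        , 609.27789651, 240.65170885],
       [  0.        ,   0.        ,   1.        ]]), 'k1': -0.047805211257814, 'R': array([[-0.00231414, -0.99993103, -0.0115141 ],
       [-0.98729832,  0.00411375, -0.15882413],
       [ 0.15886054,  0.01100031, -0.98723975]]), 't': array([-0.01134007,  0.51842905,  1.30598602])}
side {'intrinsics': array([[521.41663924,   0.        , 314.35667161],
       [  0.        , 521.41663924, 239.78240279],
       [  0.        ,   0.        ,   1.        ]]), 'k1': -0.024431076487952542, 'R': array([[ 0.99989179,  0.00959156,  0.0111542 ],
       [ 0.01382377, -0.3532725 , -0.93541832],
       [-0.00503165,  0.93547129, -0.35336687]]), 't': array([-0.50402209,  0.08124084,  1.39963693])}
{'t': 0.1, 'joints': array([ 1.62162208e+00,  2.55666109e-01,  1.07130752e-01, -4.01860492e-04,
       -1.42392778e+00, -2.84632348e-01]), 'dq': array([ 0.00136917, -0.00034437,  0.00376746,  0.00125413,  0.00116026,
        0.00013317]), 'effort': array([-2.57790736e-03, -3.87598801e+01,  2.38476098e+01,  5.37783176e+00,
       -3.72455412e-03, -3.55831055e-06]), 'tool_pos': array([0.12726264, 0.53462295, 0.23849953]), 'ee_rot': array([ 3.13988129e+00, -8.66071182e-05, -2.33865660e-01]), 'force': array([ 0.28333449, -0.08847433, -0.48536032]), 'wrist_torque': array([-0.00883481,  0.03669248,  0.0552518 ]), 'grip_force': 0.0, 'grip_width': 0.08522810384029218}
```

View pics/top0.png

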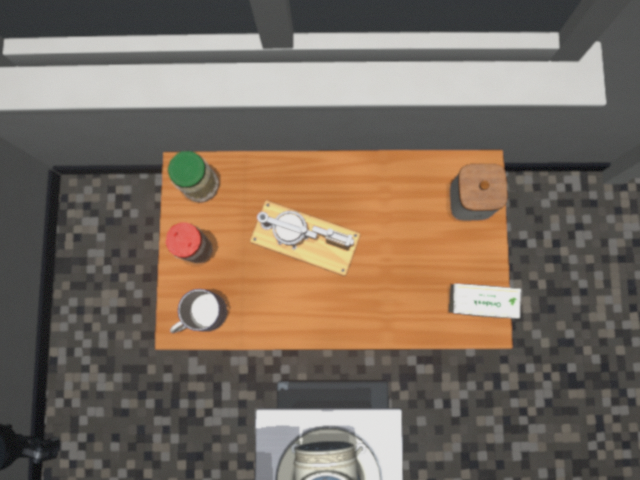

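View pics/side0.png

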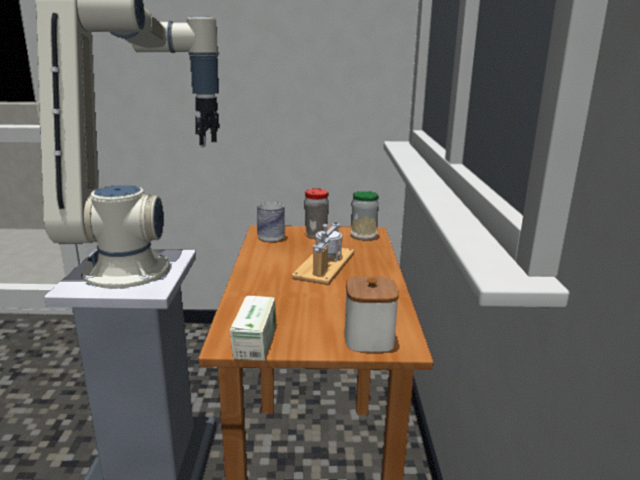

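The top view shows the dispenser foot at about (251..358, 202..272), the cage at about (291,228), the pivot at (263,217) and the bolt at about (340,240). The jars and mug stand on the left; the canister and tea box are on the right, well clear. Next I measure the foot by colour mask and view an enlarged crop.

```bash
cat > h.py <<'E'
import cv2,numpy as np
from cell import robot
def ray(p,uv):
    K=p["intrinsics"];k=np.array([p["k1"],0,0,0.])
    n=cv2.undistortPoints(np.array([[uv]],float),K,k)[0,0]
    R=p["R"];d=R.T@np.array([n[0],n[1],1]);return -R.T@p["t"],d/np.linalg.norm(d)
def plane(p,uv,z):
    c,d=ray(p,uv);return c+d*(z-c[2])/d[2]
def tri(*obs):
    A=np.zeros((3,3));b=np.zeros(3)
    for p,uv in obs:
        c,d=ray(p,uv);M=np.eye(3)-np.outer(d,d);A+=M;b+=M@c
    X=np.linalg.solve(A,b)
    return X,[np.linalg.norm(np.cross(X-ray(p,uv)[0],ray(p,uv)[1])) for p,uv in obs]
def proj(p,X):
    return cv2.projectPoints(np.array([X],float),cv2.Rodrigues(p["R"])[0],p["t"],p["intrinsics"],np.array([p["k1"],0,0,0.]))[0][0,0]
E
python3 - <<'E'
from h import *
im=cv2.imread("pics/top0.png");p=robot.camera_params("top")
hsv=cv2.cvtColor(im,cv2.COLOR_BGR2HSV)
print(hsv[225,272],hsv[262,330],hsv[280,250])
m=cv2.inRange(hsv,(15,60,150),(32,170,255));m[:190]=0;m[290:]=0;m[:,:240]=0;m[:,370:]=0
m=cv2.morphologyEx(m,cv2.MORPH_OPEN,np.ones((2,2)))
c=np.vstack(cv2.findContours(m,0,2)[0])[:,0]
P=np.array([plane(p,q,0.014)[:2] for q in c])
r=cv2.minAreaRect((P*1000).astype(np.float32));print(r,cv2.boxPoints(r))
a=cv2.resize(im[190:285,240:370],None,fx=6,fy=6,interpolation=2);cv2.imwrite("pics/crop1.png",a)
E
```

```text
[  0   2 162] [ 23  97 232] [ 13 165 190]
((528.4281005859375, 51.799537658691406), (233.90968322753906, 107.41432189941406), 70.44348907470703) [[438.67017 -40.43065]
 [539.88794 -76.38614]
 [618.18604 144.02972]
 [516.96826 179.98521]]
```

View pics/crop1.png

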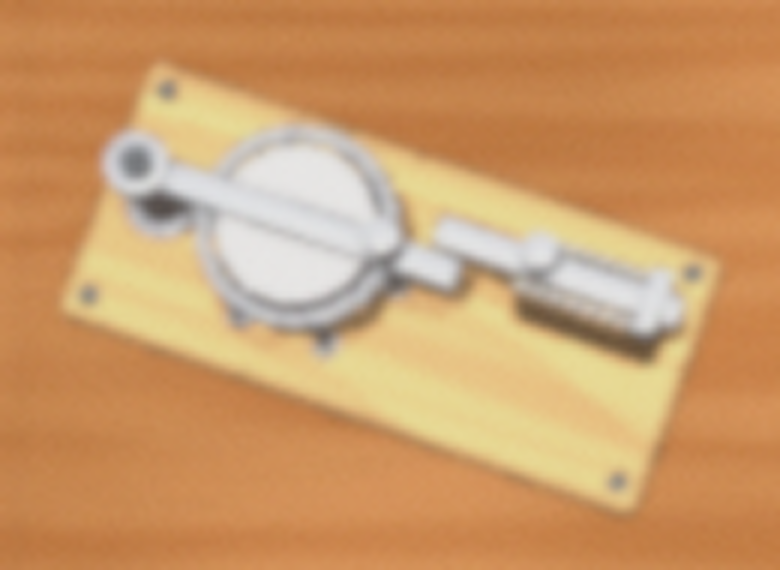

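Foot measures 234x107 mm (expected 232x104), so the pose is dispenser at about (0.539, 0.082), yaw about -0.341. The bar is shut, its peg at about px (303,229), and the bolt peg is at about (330,232). I'll triangulate the pegs with the wrist camera; first I compute the move.

```bash
cat > go.py <<'E'
import sys,json
from h import *
from scipy.spatial.transform import Rotation as Ro
# usage: go.py x y z yaw -> shift/turn in tool axes (tool down)
def delta(x,y,z,yaw):
    s=robot.state();R=Ro.from_euler('xyz',s["ee_rot"])
    d=R.inv().apply(np.array([x,y,z])-s["tool_pos"])
    r=(R.inv()*Ro.from_euler('xyz',[np.pi,0,yaw])).as_rotvec()
    return np.round(d,4),np.round(r,4)
if __name__=="__main__": print(*delta(*map(float,sys.argv[1:])))
E
python3 go.py 0.51 0.02 0.26 -1.912; python3 -c "
from h import *
print(robot.tip_reach)
p=robot.camera_params('top')
print(plane(p,(303.5,229.2),.12),plane(p,(330.2,232),.119))"
```

```text
[ 0.4916  0.412  -0.0208] [ 1.2000e-03 -1.5000e-03  1.6781e+00]
0.008
[0.53022624 0.0497244  0.12      ] [ 0.5242212  -0.00602128  0.119     ]
```

Units first: shifts go in units of 50 mm. So 0.2 m is 4, 0.17 m is 3.4.

```bash
python3 nudge.py '{"plan": [[0.8,0.68,-0.4,0,0,0.14],[1.6,1.36,-0.4,0,0,0.28],[2.4,2.04,-0.4,0,0,0.42],[3.2,2.72,-0.4,0,0,0.56],[4,3.4,-0.4,0,0,0.7]]}'; python3 go.py 0.51 0.02 0.26 -1.912
```

```text
t: 0.72
tool_pos: [0.2831, 0.3217, 0.259]
ee_rot: [3.141, -0.0, -0.938]
force: [1.4, -0.1, 0.7]
grip_width: 0.085
grip_force: 0.0
[ 0.3774 -0.0046 -0.0009] [ 3.00e-04 -3.00e-04  9.74e-01]
```

Converted, 0.25 m is 5, 0.2 m is 4.

```bash
python3 nudge.py '{"plan": [[1,0,0,0,0,0.14],[2,0,0,0,0,0.28],[3,0,0,0,0,0.42],[4,0,0,0,0,0.56],[5,0,0,0,0,0.7]]}' 0.04; python3 go.py 0.51 0.02 0.26 -1.912
```

```text
t: 1.35
tool_pos: [0.4318, 0.1209, 0.2591]
ee_rot: [3.141, 0.0, -1.638]
force: [0.3, 0.2, -0.2]
grip_width: 0.0402
grip_force: 0.0
[ 0.0954 -0.0848 -0.001 ] [ 0.0004 -0.      0.2738]
```

Converted, 0.0954 m is 1.908, -0.0848 m is -1.696.

```bash
python3 nudge.py '{"plan": [[0.6,-0.54,0,0,0,0.1],[1.2,-1.08,0,0,0,0.18],[1.908,-1.696,-0.02,0,0,0.274],[1.908,-1.696,-0.02,0,0,0.274]]}'; python3 - <<'E'
from h import *
import pickle
p=robot.camera_params("wrist");im=robot.get_image("wrist")
cv2.imwrite("pics/w1.png",im[:,:,::-1]);pickle.dump(p,open("w1.pkl","wb"))
s=robot.state();print(s["tool_pos"],s["ee_rot"],-p["R"].T@p["t"])
for n,X in dict(boltpeg=(.5242,-.006,.119),barpeg=(.5274,.0489,.12),cage=(.539,.082,.08)).items():print(n,proj(p,X))
E
```

```text
t: 1.85
tool_pos: [0.5107, 0.0197, 0.2591]
ee_rot: [3.14, -0.002, -1.912]
force: [-0.2, 0.3, -0.2]
grip_width: 0.0397
grip_force: 0.0
[0.51002068 0.0207877  0.25932365] [ 3.13988518e+00 -9.77481798e-04 -1.91014652e+00] [ 0.48572521 -0.0493493   0.3931016 ]
boltpeg [283.96169771 200.00322344]
barpeg [306.99495415 272.76805657]
cage [308.46301389 294.51585109]
```

View pics/w1.png

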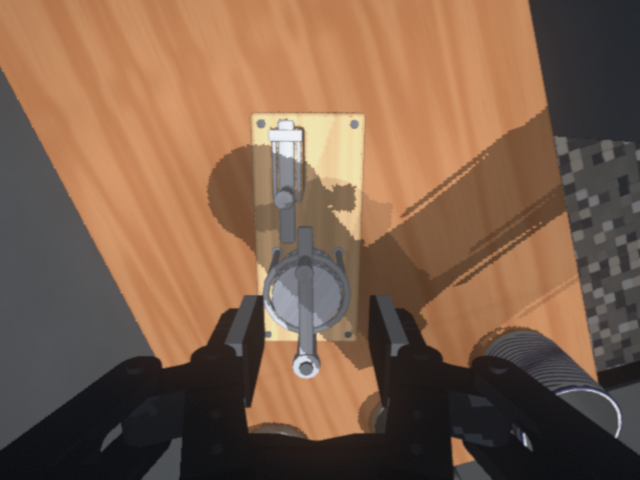

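The wrist view shows the bolt peg head at about (284,198), the bar peg head at about (304,271), the cage centre at about (306,291) and the pivot cap at (306,366). Predictions match to 2-3 px.

```bash
python3 - <<'E'
from h import *
import pickle
w=pickle.load(open("w1.pkl","rb"));t=robot.camera_params("top")
im=cv2.imread("pics/w1.png");print(im[115:117,240:270:4].tolist()[0][:2])
for n,a,b in(("bolt",(330.2,232),(284.5,198.5)),("bar",(303.5,229.2),(304.3,271.5)),("pivot",(240+135/6,190+160/6),(306,366))):
    print(n,*[np.round(v,4) for v in tri((t,a),(w,b))])
print("cage wrist",plane(w,(306.5,291),.08), "top",plane(t,(240+300/6,190+222/6),.08))
hsv=cv2.cvtColor(im,cv2.COLOR_BGR2HSV);m=cv2.inRange(hsv,(15,60,80),(32,170,255));m[:105]=0;m[345:]=0;m[:,:240]=0;m[:,372:]=0
m=cv2.morphologyEx(m,cv2.MORPH_OPEN,np.ones((3,3)));c=np.vstack(cv2.findContours(m,0,2)[0])[:,0]
P=np.array([plane(w,q,0.014)[:2]*1000 for q in c],np.float32);print(cv2.minAreaRect(P))
E
```

```text
[[107, 151, 211], [101, 144, 205]]
bolt [ 0.5245 -0.0061  0.1148] [0.0005 0.0005]
bar [0.5308 0.0501 0.1124] [0.0007 0.0007]
pivot [0.5628 0.14   0.0896] [0.0007 0.0007]
cage wrist [0.53945533 0.07844909 0.08      ] top [0.54239883 0.08138261 0.08      ]
((529.8080444335938, 51.29010772705078), (227.81503295898438, 101.94839477539062), 70.22206115722656)
```

```bash
python3 go.py 0.5245 -0.006 0.106 -1.912
```

```text
[ 0.0203 -0.0228  0.1533] [ 0.0017 -0.001   0.0019]
```

Converted, 0.1533 m is 3.066, 0.12 m is 2.4.

```bash
python3 nudge.py '{"plan": [[0.406,-0.456,0.6,0.0015,0,0],[0.406,-0.456,1.5,0.0015,0,0],[0.406,-0.456,2.4,0.0015,0,0],[0.406,-0.456,3.066,0.0015,0,0],[0.406,-0.456,3.066,0.0015,0,0]]}'; python3 go.py 0.5245 -0.006 0.106 -1.912; python3 nudge.py '{"plan": [[0,0,0,0,0,0],[0,0,0,0,0,0],[0,0,0,0,0,0],[0,0,0,0,0,0]]}' 0.0 20
```

```text
t: 2.52
tool_pos: [0.5223, -0.0045, 0.1048]
ee_rot: [3.138, -0.003, -1.907]
force: [-0.7, -0.4, 0.9]
grip_width: 0.0397
grip_force: 0.0
[ 0.0007 -0.0026 -0.0012] [ 0.0037 -0.0029  0.0055]
t: 3.02
tool_pos: [0.5259, -0.0046, 0.1088]
ee_rot: [-3.137, 0.002, -1.907]
force: [-1.5, 1.6, 6.9]
grip_width: 0.0121
grip_force: 19.6
```

```bash
python3 nudge.py '{"plan": [[0.12,0,0,0,0,0],[0.26,0,0,0,0,0],[0.4,0,0,0,0,0],[0.52,0,0,0,0,0],[0.52,0,0,0,0,0]]}'; python3 - <<'E'
from h import *
import pickle
im=robot.get_image("top");cv2.imwrite("pics/top1.png",im[:,:,::-1])
im=robot.get_image("wrist");cv2.imwrite("pics/w2.png",im[:,:,::-1])
E
```

```text
t: 3.65
tool_pos: [0.5168, -0.0299, 0.1088]
ee_rot: [-3.138, 0.001, -1.908]
force: [-2.0, -0.6, 7.7]
grip_width: 0.012
grip_force: 19.7
```

View pics/w2.png

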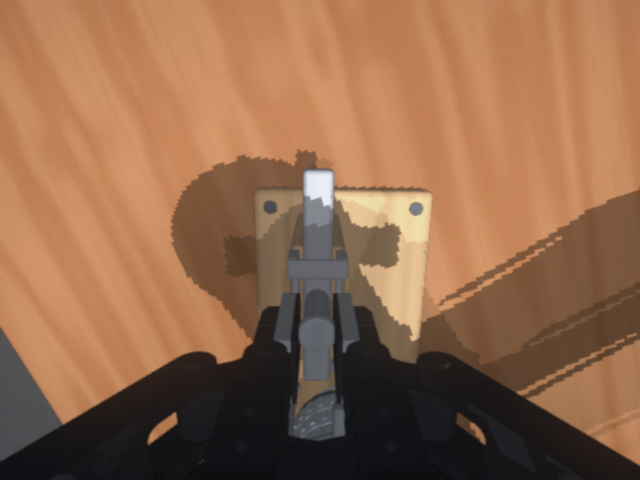

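The bolt is drawn: its tail now stands well past the staple at (318,180), and the peg head is at (317,330) between the pads. Now release, rise and go to the bar peg.

Converted, -0.05 m is -1, -0.02 m is -0.4.

```bash
python3 nudge.py '{"plan": [[0,0,0,0,0,0],[0,0,0,0,0,0],[0,0,-0.4,0,0,0],[0,0,-1,0,0,0],[0,0,-1,0,0,0]]}' 0.04; python3 go.py 0.529 0.0495 0.124 -1.912; python3 - <<'E'
from h import *
p=robot.camera_params("wrist")
im=robot.get_image("wrist")
cv2.imwrite("pics/w3.png",im[:,:,::-1])
t=robot.camera_params("top");it=robot.get_image("top");cv2.imwrite("pics/top2.png",it[:,:,::-1])
E
```

```text
t: 4.38
tool_pos: [0.5175, -0.0293, 0.1592]
ee_rot: [-3.136, 0.002, -1.907]
force: [-0.7, 0.3, -0.4]
grip_width: 0.0403
grip_force: 0.0
[-0.0781  0.0154  0.0353] [-0.0058  0.002   0.0045]
```

View pics/w3.png

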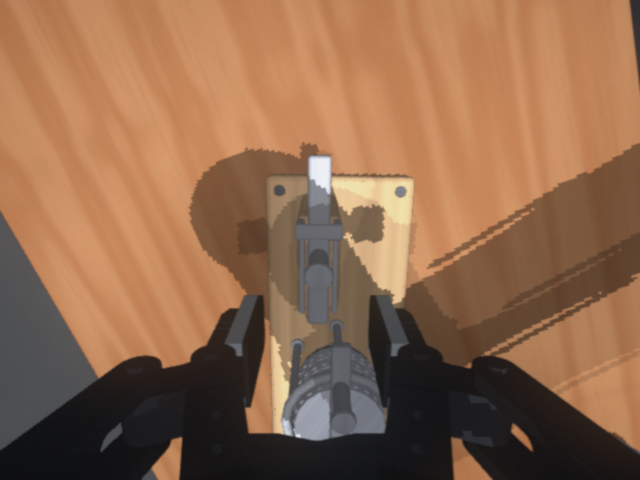

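The bolt nose (318,322) is now well away from the bar end (342,348), and the bar peg head is at (343,420). Over to the bar peg.

Converted, -0.078 m is -1.56, 0.0154 m is 0.308.

```bash
python3 nudge.py '{"plan": [[-0.8,0.16,0,-0.005,0,0],[-1.56,0.308,0,-0.005,0,0],[-1.56,0.308,0.36,-0.005,0,0],[-1.56,0.308,0.706,-0.005,0,0],[-1.56,0.308,0.706,-0.005,0,0]]}'; python3 nudge.py '{"plan": [[0,0,0,0,0,0],[0,0,0,0,0,0],[0,0,0,0,0,0]]}' 0.0 20; python3 - <<'E'
from h import *
s=robot.state()["tool_pos"];p=np.array([.5615,.139]);r=s[:2]-p
print(np.linalg.norm(r),np.arctan2(r[1],r[0]))
# tool translation deltas along arc
r=np.array([.541,.082])+0
th0=-.3425-np.pi/2
yaw=-1.912;tx=np.array([np.cos(yaw),np.sin(yaw)]);ty=np.array([np.sin(yaw),-np.cos(yaw)])
for k in range(1,12):
    a=0.15*k;v=.095*np.array([np.cos(th0+a)-np.cos(th0),np.sin(th0+a)-np.sin(th0)])
    print(round(a,2),np.round([v@tx,v@ty],4))
E
```

```text
t: 5.1
tool_pos: [0.5257, 0.049, 0.1194]
ee_rot: [3.134, -0.003, -1.908]
force: [-1.1, -0.5, 0.3]
grip_width: 0.0397
grip_force: 0.0
t: 5.48
tool_pos: [0.5292, 0.0487, 0.1226]
ee_rot: [-3.141, 0.001, -1.908]
force: [5.2, -3.2, -3.8]
grip_width: 0.0116
grip_force: 19.5
0.09592136095028854 -1.9142507989421862
0.15 [-0.001  -0.0142]
0.3 [-0.0042 -0.0281]
0.45 [-0.0094 -0.0413]
0.6 [-0.0165 -0.0537]
0.75 [-0.0254 -0.0648]
0.9 [-0.0359 -0.0745]
1.05 [-0.0476 -0.0825]
1.2 [-0.0605 -0.0886]
1.35 [-0.0741 -0.0928]
1.5 [-0.0882 -0.0949]
1.65 [-0.1024 -0.0948]
```

```bash
python3 nudge.py '{"plan": [[-0.02,-0.284,0,0,0,0],[-0.084,-0.562,0,0,0,0],[-0.188,-0.826,0,0,0,0],[-0.33,-1.074,0,0,0,0],[-0.508,-1.296,0,0,0,0]]}' - 20 
python3 nudge.py '{"plan": [[-0.21,-0.194,0,0,0,0],[-0.444,-0.354,0,0,0,0],[-0.702,-0.476,0,0,0,0],[-0.974,-0.56,0,0,0,0],[-1.256,-0.602,0,0,0,0]]}'
python3 nudge.py '{"plan": [[-0.284,0.002,0,0,0,0],[-0.284,0.002,0,0,0,0],[-0.284,0.002,0,0,0,0]]}'
python3 - <<'E'
from h import *
r=robot.state()["tool_pos"][:2]-np.array([.5615,.139]);print(np.linalg.norm(r),np.arctan2(r[1],r[0])+1.914)
E
```

```text
t: 6.1
tool_pos: [0.5986, 0.0517, 0.1221]
ee_rot: [3.139, 0.001, -1.908]
force: [-1.7, 0.6, 2.4]
grip_width: 0.0123
grip_force: 20.0
t: 6.72
tool_pos: [0.6486, 0.1013, 0.1222]
ee_rot: [-3.141, 0.001, -1.908]
force: [6.0, -4.6, 1.6]
grip_width: 0.0119
grip_force: 20.0
t: 7.1
tool_pos: [0.6542, 0.1151, 0.1223]
ee_rot: [-3.138, 0.002, -1.907]
force: [8.6, -4.3, -0.0]
grip_width: 0.0116
grip_force: 20.0
0.09570125830553941 1.6612127783333426
```

Converted, -0.08 m is -1.6, -0.03 m is -0.6.

```bash
python3 nudge.py '{"plan": [[0,0,0,0,0,0],[0,0,0,0,0,0],[0,0,-0.6,0,0,0],[0,0,-1.6,0,0,0],[0,0,-1.6,0,0,0]]}' 0.04; python3 go.py 0.521 0.026 0.2 -1.912
```

```text
t: 7.72
tool_pos: [0.6527, 0.1153, 0.2061]
ee_rot: [-3.138, 0.005, -1.907]
force: [-0.1, 0.5, -0.3]
grip_width: 0.0398
grip_force: 0.0
[0.1278 0.0949 0.0052] [-0.0032  0.0049  0.0047]
```

```bash
python3 nudge.py '{"plan": [[0.8,0.6,0,0,0.005,0],[1.6,1.2,0,0,0.005,0],[2.556,1.898,0,0,0.005,0.004],[2.556,1.898,0,0,0.005,0.004]]}' 0.085; python3 - <<'E'
from h import *
import pickle
p=robot.camera_params("wrist");im=robot.get_image("wrist")
t=robot.camera_params("top");it=robot.get_image("top")
cv2.imwrite("pics/w4.png",im[:,:,::-1]);cv2.imwrite("pics/top3.png",it[:,:,::-1]);pickle.dump(p,open("w4.pkl","wb"))
a=im[200:480,160:480,::-1];b=cv2.resize(it[190:285,240:370,::-1],None,fx=3,fy=3,interpolation=2)
a=cv2.copyMakeBorder(a,0,5,0,0,0);cv2.imwrite("pics/c4.png",np.hstack([a,b]))
print(robot.state()["tool_pos"],proj(p,(.541,.082,.089)))
E
```

```text
t: 8.22
tool_pos: [0.5151, 0.0236, 0.2011]
ee_rot: [3.135, -0.006, -1.913]
force: [1.1, 0.1, 0.6]
grip_width: 0.0848
grip_force: 0.0
[0.51848931 0.02527528 0.20150869] [307.3827397  330.44314667]
```

View pics/c4.png

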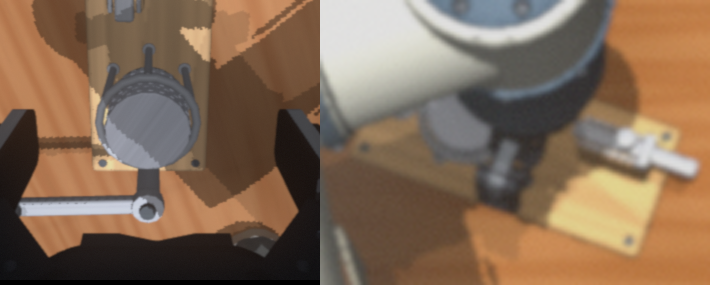

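The wrist crop shows the bar swung wide (along x, pivot at crop (147,207)) and the lid at crop centre (147,131), i.e. image (307,331), as predicted. I move over it and take a second wrist view to triangulate its height.

```bash
python3 go.py 0.541 0.082 0.15 -1.912;  python3 nudge.py '{"plan": [[-0.6,0.06,0,0,0,0],[-1.2,0.06,0,0,0,0],[-1.2,0.06,0,0,0,0]]}'; python3 - <<'E'
from h import *
import pickle
p=robot.camera_params("wrist");im=robot.get_image("wrist")[:,:,::-1].copy()
cv2.imwrite("pics/w5.png",im);pickle.dump(p,open("w5.pkl","wb"))
obs=[]
out=[]
for f,q in(("w4",pickle.load(open("w4.pkl","rb"))),("w5",p)):
    i=cv2.imread(f"pics/{f}.png");g=proj(q,(.541,.082,.089));x,y=g.astype(int)
    h=cv2.cvtColor(i,cv2.COLOR_BGR2HSV);v=h[y,x];print(f,g,v)
    m=cv2.inRange(h,(0,0,int(v[2])-35),(180,int(v[1])+30,int(v[2])+60));m=cv2.morphologyEx(m,cv2.MORPH_OPEN,np.ones((7,7)))
    cs=cv2.findContours(m,0,1)[0];c=max((c for c in cs if cv2.pointPolygonTest(c,(float(x),float(y)),False)>0),key=cv2.contourArea)
    e=cv2.fitEllipse(cv2.convexHull(c));print(e);obs.append((q,e[0]));cv2.ellipse(i,e,(0,0,255),1);out.append(i[240:480,160:480])
print(tri(*obs));print([plane(q,u,.089) for q,u in obs]);cv2.imwrite("pics/c5.png",np.hstack(out))
E
python3 go.py 0.541 0.082 0.15 -1.912
```

```text
[-0.0612 -0.0024  0.0512] [ 0.0039 -0.0047 -0.    ]
t: 8.7
tool_pos: [0.5373, 0.0852, 0.2002]
ee_rot: [3.137, -0.005, -1.909]
force: [-0.4, 0.5, -0.6]
grip_width: 0.085
grip_force: 0.0
w4 [307.3827397  330.44314667] [115  22 127]
((303.9443054199219, 329.043212890625), (78.1728515625, 100.05731201171875), 101.38378143310547)
w5 [307.46469316 237.57643732] [115  23 132]
((302.98126220703125, 232.2941131591797), (99.62373352050781, 110.70028686523438), 151.7750244140625)
(array([0.54121637, 0.07573614, 0.09767478]), [np.float64(0.00023844277468071604), np.float64(0.00023844277468052533)])
[array([0.54282115, 0.08022242, 0.089     ]), array([0.54247868, 0.07782702, 0.089     ])]
[ 0.0004 -0.0048  0.0503] [ 0.0047 -0.0057  0.002 ]
```

View pics/c5.png

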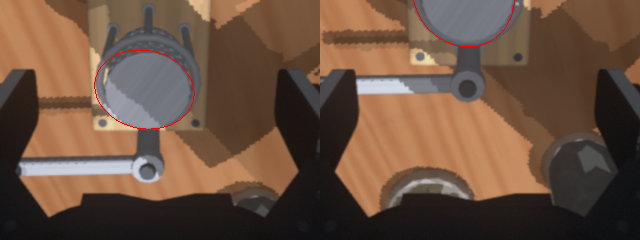

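The mask spilled over the rim on the left (edge at crop x 94 instead of about 104). I'll refine it with a tighter threshold on the saved pictures.

```bash
python3 - <<'E'
from h import *
import pickle
for lo in(20,14):
  obs=[]
  for f in("w4","w5"):
    q=pickle.load(open(f+".pkl","rb"))
    i=cv2.imread(f"pics/{f}.png");x,y=proj(q,(.541,.082,.089)).astype(int)
    h=cv2.cvtColor(i,cv2.COLOR_BGR2HSV);v=h[y,x]
    m=cv2.inRange(h,(0,0,int(v[2])-lo),(180,int(v[1])+30,int(v[2])+60));m=cv2.morphologyEx(m,cv2.MORPH_OPEN,cv2.getStructuringElement(2,(25,25)))
    cs=cv2.findContours(m,0,1)[0];c=max(cs,key=lambda c:cv2.contourArea(c)*(cv2.pointPolygonTest(c,(float(x),float(y)),False)>0))
    P=np.array([plane(q,u,.089)[:2]*1000 for u in c[:,0]],np.float32)
    e=cv2.fitEllipse(cv2.convexHull(c));print(f,e,cv2.minEnclosingCircle(P));obs.append((q,e[0]))
  print(tri(*obs))
E
python3 go.py 0.541 0.082 0.125 -1.912
```

```text
w4 ((306.55438232421875, 330.8223571777344), (76.21347045898438, 85.56285095214844), 87.9162368774414) ((542.2022705078125, 82.83894348144531), 29.305347442626953)
w5 ((307.0484313964844, 237.14874267578125), (88.55891418457031, 91.05802154541016), 111.39922332763672) ((541.4124145507812, 82.69450378417969), 29.253244400024414)
(array([0.54104931, 0.08103808, 0.09111355]), [np.float64(0.00014768099291346878), np.float64(0.00014768099291340874)])
w4 ((306.4606018066406, 330.8654479980469), (75.98320007324219, 84.623779296875), 86.39271545410156) ((542.1295166015625, 82.93058013916016), 29.042301177978516)
w5 ((307.0089416503906, 236.77796936035156), (87.35931396484375, 90.46172332763672), 103.55558776855469) ((541.4244384765625, 82.33889770507812), 28.867782592773438)
(array([0.54089242, 0.08052869, 0.09213021]), [np.float64(0.00016586045049933577), np.float64(0.0001658604504994247)])
[ 0.0003 -0.0049  0.0753] [ 0.0047 -0.0057  0.002 ]
```

Lid top measured at (0.541, 0.082, 0.091), radius 29.2 mm: agrees with the given sizes. Descend to just above it.

Converted, 0.0753 m is 1.506, 0.055 m is 1.1.

```bash
python3 nudge.py '{"plan": [[0,-0.08,0.5,0.004,-0.005,0],[0,-0.08,1.1,0.004,-0.005,0],[0,-0.08,1.506,0.004,-0.005,0],[0,-0.08,1.506,0.004,-0.005,0],[0,-0.08,1.506,0.004,-0.005,0]]}' 0.07; python3 go.py 0.541 0.082 0.125 -1.912; python3 go.py 0.541 0.082 0.125 -1.912
```

```text
t: 9.38
tool_pos: [0.5405, 0.0812, 0.127]
ee_rot: [-3.14, 0.001, -1.912]
force: [-0.5, 0.9, 0.7]
grip_width: 0.0704
grip_force: 0.0
[-0.001  -0.0002  0.002 ] [-0.0018  0.0005  0.0002]
[-0.001  -0.0002  0.002 ] [-0.0018  0.0005  0.0002]
```

```bash
for i in 1; do python3 nudge.py '{"plan": [[0,0,0.08,0,0,0],[0,0,0.16,0,0,0],[0,0,0.24,0,0,0],[0,0,0.3,0,0,0],[0,0,0.3,0,0,0]]}'; done; python3 - <<'E'
from h import *
im=robot.get_image("wrist")[:,:,::-1]; cv2.imwrite("pics/w6.png",im)
s=robot.get_image("side")[:,:,::-1]
p=robot.camera_params("side");x,y=proj(p,(.541,.082,.09)).astype(int)
a=cv2.resize(s[y-45:y+35,x-50:x+50],None,fx=5,fy=5,interpolation=2);cv2.imwrite("pics/s6.png",a)
E
```

```text
t: 10.0
tool_pos: [0.5396, 0.0811, 0.1108]
ee_rot: [-3.142, -0.0, -1.912]
force: [0.2, 0.7, -1.1]
grip_width: 0.0697
grip_force: 0.0
```

View pics/s6.png

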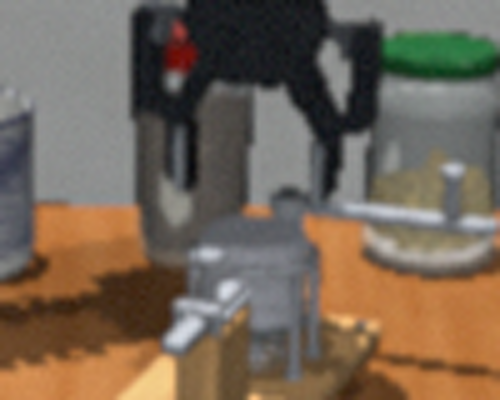

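The side crop shows the fingertips at row ~192 (columns 180 and 325), evenly astride the lid (columns 190–305, top at row ~225) and still above it. Descend further, guarded.

```bash
python3 nudge.py '{"plan": [[0,0,0.08,0,0,0],[0,0,0.16,0,0,0],[0,0,0.24,0,0,0],[0,0,0.28,0,0,0],[0,0,0.28,0,0,0]]}'; python3 nudge.py '{"plan": [[0,0,0.04,0,0,0],[0,0,0.08,0,0,0],[0,0,0.08,0,0,0]]}'; python3 nudge.py '{"plan": [[0,0,0.04,0,0,0],[0,0,0.08,0,0,0],[0,0,0.08,0,0,0]]}'
```

```text
t: 10.72
tool_pos: [0.5397, 0.0811, 0.0969]
ee_rot: [-3.141, -0.0, -1.912]
force: [0.3, 0.3, -0.7]
grip_width: 0.0699
grip_force: 0.0
t: 11.1
tool_pos: [0.5396, 0.0812, 0.0929]
ee_rot: [-3.141, -0.0, -1.912]
force: [0.3, -0.8, -0.5]
grip_width: 0.0698
grip_force: 0.0
t: 11.48
tool_pos: [0.5396, 0.0811, 0.0888]
ee_rot: [-3.141, -0.0, -1.912]
force: [-0.2, -0.2, -0.4]
grip_width: 0.0699
grip_force: 0.0
```

```bash
for k in 1; do python3 nudge.py '{"plan": [[0,0,0.02,0,0,0],[0,0,0.04,0,0,0],[0,0,0.04,0,0,0]]}'; python3 nudge.py '{"plan": [[0,0,0.02,0,0,0],[0,0,0.04,0,0,0],[0,0,0.04,0,0,0]]}'; done
```

```text
t: 11.85
tool_pos: [0.5397, 0.0812, 0.087]
ee_rot: [-3.141, -0.0, -1.912]
force: [-0.1, 0.1, 0.9]
grip_width: 0.0702
grip_force: 0.0
t: 12.22
tool_pos: [0.5397, 0.0811, 0.0849]
ee_rot: [-3.141, -0.0, -1.912]
force: [0.3, 0.4, -0.1]
grip_width: 0.07
grip_force: 0.0
```

Converted, 0.002 m is 0.04, 0.001 m is 0.02.

```bash
python3 nudge.py '{"plan": [[0,0,0,0,0,0],[0,0,0,0,0,0]]}' 0.064; python3 nudge.py '{"plan": [[0,0,0.02,0,0,0],[0,0,0.04,0,0,0],[0,0,0.04,0,0,0]]}'; python3 - <<'E'
from h import *
s=robot.get_image("side")[:,:,::-1]
p=robot.camera_params("side");x,y=proj(p,(.541,.082,.09)).astype(int)
a=cv2.resize(s[y-45:y+35,x-50:x+50],None,fx=6,fy=6,interpolation=2);cv2.imwrite("pics/s7.png",a)
E
```

```text
t: 12.48
tool_pos: [0.5398, 0.0812, 0.0851]
ee_rot: [-3.141, 0.0, -1.912]
force: [0.3, 0.1, 0.5]
grip_width: 0.0638
grip_force: 0.0
t: 12.85
tool_pos: [0.5397, 0.0812, 0.0829]
ee_rot: [-3.141, -0.0, -1.912]
force: [0.2, -0.1, -0.4]
grip_width: 0.064
grip_force: 0.0
```

View pics/s7.png

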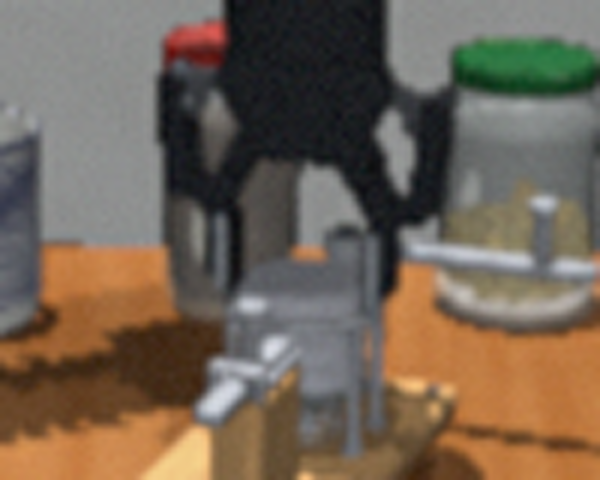

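The left tip is at about (220,290), beside the lid's left edge (column ~230), and the right tip is at about (383,295); they straddle the lid near rim level. I continue down by 1 mm steps until the rim is felt.

Converted, 0.0015 m is 0.03, 0.001 m is 0.02.

```bash
python3 nudge.py '{"plan": [[0,0,0.02,0,0,0],[0,0,0.03,0,0,0],[0,0,0.03,0,0,0]]}';python3 nudge.py '{"plan": [[0,0,0.02,0,0,0],[0,0,0.03,0,0,0],[0,0,0.03,0,0,0]]}'
```

```text
t: 13.28
tool_pos: [0.5399, 0.0812, 0.0819]
ee_rot: [-3.141, 0.0, -1.912]
force: [-2.2, -0.5, 4.2]
grip_width: 0.0637
grip_force: 2.0
t: 13.65
tool_pos: [0.5399, 0.0812, 0.0818]
ee_rot: [-3.14, 0.0, -1.911]
force: [-5.3, 0.2, 13.5]
grip_width: 0.0641
grip_force: 6.6
```

Rim felt at TCP z = 0.082 (fingertip reach ~2 mm at this opening). Back up 5 mm from the command and close gently.

```bash
python3 nudge.py '{"plan": [[0,0,-0.06,0,0,0],[0,0,-0.1,0,0,0],[0,0,-0.1,0,0,0]]}'; python3 nudge.py '{"plan": [[0,0,0,0,0,0],[0,0,0,0,0,0],[0,0,0,0,0,0],[0,0,0,0,0,0]]}' 0.05 25
```

```text
t: 14.02
tool_pos: [0.5398, 0.0812, 0.0849]
ee_rot: [-3.141, -0.0, -1.912]
force: [-0.0, 0.3, -0.5]
grip_width: 0.0642
grip_force: 0.0
t: 14.52
tool_pos: [0.5397, 0.0812, 0.085]
ee_rot: [-3.141, -0.0, -1.912]
force: [0.4, -0.4, -0.3]
grip_width: 0.0566
grip_force: 28.3
```

```bash
python3 nudge.py '{"plan": [[0,0,-0.06,0,0,0],[0,0,-0.16,0,0,0],[0,0,-0.32,0,0,0],[0,0,-0.56,0,0,0],[0,0,-0.8,0,0,0]]}'; python3 nudge.py '{"plan": [[0,0,-0.3,0,0,0],[0,0,-0.6,0,0,0],[0,0,-0.6,0,0,0]]}'; python3 - <<'E'
from h import *
im=robot.get_image("wrist")[:,:,::-1];cv2.imwrite("pics/w8.png",im)
s=robot.get_image("side")[:,:,::-1];cv2.imwrite("pics/side8.png",s)
p=robot.camera_params("wrist");h=cv2.cvtColor(im,cv2.COLOR_BGR2HSV)
s0=cv2.imread("pics/side0.png");q=robot.camera_params("side")
tp=robot.state()["tool_pos"]
print("held lid pos",proj(p,tp),proj(q,tp));
for z in(.09,):print("cage",proj(p,(.541,.082,z)),h[tuple(proj(p,(.541,.082,z)).astype(int)[::-1])])
for dz in(-.01,0,.01):
    u=proj(q,tp+[0,0,dz]).astype(int);print(dz,u,s[u[1],u[0]-8:u[0]+9:4].tolist())
E
python3 go.py 0.46 -0.10 0.15 -1.912
```

```text
t: 15.15
tool_pos: [0.5399, 0.0812, 0.1263]
ee_rot: [-3.14, 0.0, -1.912]
force: [0.2, -0.3, 0.8]
grip_width: 0.0566
grip_force: 28.3
t: 15.52
tool_pos: [0.5406, 0.0815, 0.1568]
ee_rot: [-3.139, 0.002, -1.912]
force: [-0.2, 0.4, -0.0]
grip_width: 0.0569
grip_force: 28.3
held lid pos [314.82005486 326.50275988] [328.30712921 208.57144337]
cage [313.10919256 267.15092184] [113  25 133]
-0.01 [328 212] [[98, 98, 98], [132, 125, 123], [143, 133, 133], [140, 131, 130], [126, 120, 119]]
0 [328 208] [[107, 101, 99], [101, 95, 93], [98, 95, 94], [100, 94, 94], [97, 94, 92]]
0.01 [328 205] [[93, 90, 88], [97, 93, 92], [95, 92, 88], [101, 96, 92], [112, 110, 108]]
[0.1974 0.0143 0.0049] [-0.0001  0.0001  0.    ]
```

```bash
python3 - <<'E'
from h import *
p=robot.camera_params("top")
for u,z in(((453,284),.067),((453,317),.067),((457,215),0),((460,170),.14),((158,348),0),((511,348),0)):print(u,plane(p,u,z))
E
python3 go.py 0.425 -0.153 0.157 -1.912
```

```text
(453, 284) [ 0.41907692 -0.26824291  0.067     ]
(453, 317) [ 0.34876329 -0.26602857  0.067     ]
(457, 215) [ 0.58349735 -0.29502727  0.        ]
(460, 170) [ 0.65076522 -0.27746298  0.14      ]
(158, 348) [0.28349587 0.38165517 0.        ]
(511, 348) [ 0.28180675 -0.40535556  0.        ]
[ 0.2591  0.0295 -0.0021] [-0.0001  0.0001  0.    ]
```

Units first: shifts go in units of 50 mm. So 0.205 m is 4.1, 0.16 m is 3.2.

```bash
python3 nudge.py '{"plan": [[0.4,0,-0.2,0,0,0],[1.2,0,-0.4,0,0,0],[2.2,0,-0.4,0,0,0],[3.2,0,-0.4,0,0,0],[4.1,0,-0.4,0,0,0]]}'; python3 nudge.py '{"plan": [[0.6,0,0,0,0,0],[0.84,0,0,0,0,0],[0.84,0,0.4,0,0,0],[0.84,0,1,0,0,0],[0.84,0,1.6,0,0,0]]}'; python3 go.py 0.455 -0.15 0.03 -1.912
```

```text
t: 16.25
tool_pos: [0.4697, -0.1141, 0.1753]
ee_rot: [-3.141, -0.0, -1.912]
force: [0.4, -0.1, -0.1]
grip_width: 0.0568
grip_force: 28.3
t: 16.88
tool_pos: [0.4572, -0.1515, 0.0944]
ee_rot: [-3.141, 0.0, -1.912]
force: [0.0, 0.2, -0.9]
grip_width: 0.0564
grip_force: 28.3
[-0.0007  0.0026  0.0644] [-0.001   0.0002  0.0005]
```

Converted, 0.08 m is 1.6, 0.07 m is 1.4.

```bash
python3 nudge.py '{"plan": [[0,0,0.5,0,0,0],[0,0,1,0,0,0],[0,0,1.4,0,0,0],[0,0,1.6,0,0,0],[0,0,1.6,0,0,0]]}'; python3 nudge.py '{"plan": [[0,0,0.02,0,0,0],[0,0,0.04,0,0,0],[0,0,0.06,0,0,0],[0,0,0.06,0,0,0]]}'; python3 nudge.py '{"plan": [[0,0,0.02,0,0,0],[0,0,0.04,0,0,0],[0,0,0.04,0,0,0]]}'
```

```text
t: 17.5
tool_pos: [0.4569, -0.1515, 0.0148]
ee_rot: [3.141, -0.0, -1.912]
force: [-0.3, 0.2, -0.1]
grip_width: 0.0565
grip_force: 28.3
t: 18.0
tool_pos: [0.4572, -0.1516, 0.0122]
ee_rot: [-3.141, 0.0, -1.912]
force: [-0.9, 0.5, -0.3]
grip_width: 0.0566
grip_force: 28.3
t: 18.38
tool_pos: [0.4571, -0.1516, 0.0099]
ee_rot: [-3.141, -0.0, -1.912]
force: [-0.7, -0.4, -0.1]
grip_width: 0.0566
grip_force: 28.3
```

Converted, 0.0015 m is 0.03, 0.001 m is 0.02.

```bash
python3 nudge.py '{"plan": [[0,0,0.02,0,0,0],[0,0,0.03,0,0,0],[0,0,0.03,0,0,0]]}'; python3 nudge.py '{"plan": [[0,0,0.02,0,0,0],[0,0,0.03,0,0,0],[0,0,0.03,0,0,0]]}'
```

```text
t: 18.75
tool_pos: [0.4571, -0.1516, 0.0085]
ee_rot: [-3.141, -0.0, -1.912]
force: [-0.4, 0.2, 0.1]
grip_width: 0.0567
grip_force: 28.3
t: 19.12
tool_pos: [0.4573, -0.1516, 0.0074]
ee_rot: [-3.141, -0.0, -1.912]
force: [-1.6, 0.9, 5.2]
grip_width: 0.0568
grip_force: 28.6
```

Contact felt at TCP 0.0075, as expected. Release, rise straight up.

Converted, -0.001 m is -0.02.

```bash
python3 nudge.py '{"plan": [[0,0,0,0,0,0],[0,0,-0.02,0,0,0],[0,0,-0.02,0,0,0],[0,0,-0.02,0,0,0]]}' 0.07; python3 nudge.py '{"plan": [[0,0,-0.2,0,0,0],[0,0,-0.6,0,0,0],[0,0,-1.4,0,0,0],[0,0,-2.4,0,0,0],[0,0,-3.4,0,0,0]]}'; python3 nudge.py '{"plan": [[0,0,-1,0,0,0],[-0.8,0,-1.6,0,0,0],[-1.8,0,-1.6,0,0,0],[-1.8,0,-1.6,0,0,0]]}' ; python3 - <<'E'
from h import *
p=robot.camera_params("wrist");im=robot.get_image("wrist")[:,:,::-1].copy()
t=robot.camera_params("top");it=robot.get_image("top")[:,:,::-1].copy()
cv2.imwrite("pics/w9.png",im);cv2.imwrite("pics/top9.png",it)
for n,q,i,k in(("w",p,im,15),("t",t,it,5)):
  for X,z in(((.457,-.152),.012),((.541,.082),.09)):
    u=proj(q,(*X,z));x,y=u.astype(int)
    if not(0<=x<640 and 0<=y<480): print(n,"out",u);continue
    h=cv2.cvtColor(i,cv2.COLOR_BGR2HSV);v=h[y,x];print(n,u,v)
    m=cv2.inRange(h,(0,0,max(0,int(v[2])-20)),(180,int(v[1])+30,min(255,int(v[2])+60)));m=cv2.morphologyEx(m,cv2.MORPH_OPEN,cv2.getStructuringElement(2,(k,k)))
    cs=[c for c in cv2.findContours(m,0,1)[0] if cv2.pointPolygonTest(c,(float(x),float(y)),False)>0]
    if cs:
      P=np.array([plane(q,a,z)[:2]*1000 for a in cs[0][:,0]],np.float32);print(cv2.minEnclosingCircle(P),cv2.minAreaRect(P)[1])
E
```

```text
t: 19.62
tool_pos: [0.4572, -0.1516, 0.008]
ee_rot: [-3.141, -0.0, -1.912]
force: [0.0, -0.5, 0.6]
grip_width: 0.0702
grip_force: 0.0
t: 20.25
tool_pos: [0.4568, -0.1516, 0.1805]
ee_rot: [-3.14, 0.0, -1.912]
force: [1.3, 1.5, 0.3]
grip_width: 0.0703
grip_force: 0.0
t: 20.75
tool_pos: [0.4878, -0.0644, 0.2588]
ee_rot: [-3.14, 0.001, -1.908]
force: [-0.2, -0.8, 0.0]
grip_width: 0.0698
grip_force: 0.0
w [316.03764493  94.13109207] [114   5 239]
((457.4577331542969, -149.63543701171875), 28.21416664123535) (55.43299102783203, 55.26025390625)
w [314.07396239 390.78531417] [114  23 168]
((538.808349609375, 80.70726013183594), 27.63698959350586) (33.252777099609375, 55.27300262451172)
t [396.19147424 269.51325586] [ 10   3 223]
((459.12579345703125, -148.56228637695312), 28.055021286010742) (51.612396240234375, 54.18732833862305)
t [289.31944811 226.79891711] [ 30  16 213]
((324.90911865234375, 137.48049926757812), 323.0559387207031) (629.2811889648438, 204.5160675048828)
```

Lid 1 lies flat as a full circle at (0.457, -0.150), measured by both cameras. A lid-sized disc sits in the cage, and the bar was left open. Handing in.

```bash
python3 -c "
from cell import robot
print(robot.close_job())"
```

```text
the job is handed in; nothing more can be done
None
```

I handed the job in at about 21 s, but the hand-in returned no verdict: the bolt is drawn about 30 mm, the bar is open about 1.66 rad, and lid 1 lies flat on the table about 70 mm clear of the dispenser foot. The wrist camera shows a lid in the cage at rim level, which I take to be lid 2 but did not measure for height. I felt no contact with the jars, canister, tea box or mug.

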